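Press the spice tins home with the push bar

TASK

Pick the steel push bar up off the trivet by its wooden grip and, touching the tins only with the bar, sweep the four low black-lidded spice tins together as one row into the steel holder. Press them squarely against its sprung orange rail with about a kilogram of push (never as much as one and a half) for a second, so that every tin bears on the rail, then ease off and gently stand the bar back upright on the middle of the trivet, leaving the row standing at the rail and everything else undisturbed.

Things in the scene. Friction and masses are not known exactly. Their poses are not given: they have to be found in the camera images.
- holder: Brushed-steel holder bolted to the bare ledge, open to its -x side. Origin on the ledge, midway between its side cheeks; x is the direction tins are pushed in, y along the rail, z up. Cheeks 40 mm tall, 276 mm clear between them, from x = -55 to 42 mm; steel back 55 mm tall at x = 42 to 58 mm. Carries the orange rail.
- rail_near (a point): Fixed mark on the holder, 48 mm to the -x side of its origin, 13 mm up: the nearest place the slick orange rail's upright face (240 mm along y, 6 to 20 mm above the ledge) can be. Its clamp setting varies and is not measured: the free face is 0 to 40 mm further along +x. It is sprung (6 N per mm, 14 mm travel, springs back) and swivels 3 degrees (1.5 N m per rad).
- pusher: The straightedge: steel bar 210 mm long (its y), 36 mm tall, 16 mm thick (x), 22 mm thick over a straight lip along both sides, 4 to 14 mm above the underside; with an upright wooden grip on its middle, 24 mm thick (x), 60 mm wide (y), from 36 to 100 mm above the bar's underside. Origin: centre of the underside; z up; both long faces alike. 350 g. Stands upright on the trivet at the start.
- trivet: Square blue and white ceramic trivet, 160 x 160 mm, fixed; origin at the centre of its underside on the ledge, its flat top 12 mm above that.
- tin0: Low stainless spice tin with a black lid, upright cylinder 40 mm in diameter, 32 mm tall, about 50 to 100 g; origin at the centre of its underside. Loose on the ledge in front of the holder's rail.
- tin1: Low stainless spice tin with a black lid, upright cylinder 40 mm in diameter, 32 mm tall, about 50 to 100 g; origin at the centre of its underside. Loose on the ledge in front of the holder's rail.
- tin2: Low stainless spice tin with a black lid, upright cylinder 40 mm in diameter, 32 mm tall, about 50 to 100 g; origin at the centre of its underside. Loose on the ledge in front of the holder's rail.
- tin3: Low stainless spice tin with a black lid, upright cylinder 40 mm in diameter, 32 mm tall, about 50 to 100 g; origin at the centre of its underside. Loose on the ledge in front of the holder's rail.
- susan: Fixed wooden lazy susan, 170 mm in diameter, top 24 mm above the ledge; origin at the centre of its underside. Leave alone.
- susan_tin: Tall stainless tin with a white lid, 53 mm in diameter, 74 mm tall, standing on the lazy susan; origin at the centre of its underside. Not one of the four; leave alone.
- canister: White plastic canister with red screw top, 100 mm in diameter, 127 mm tall, origin at the centre of its underside. Leave alone.
- tongs: Orange silicone tongs lying flat, about 270 mm long along x, 85 mm wide, 14 mm high; origin on the ledge near their middle. Leave alone.
- skewer_block: Dark wooden skewer block 90 x 130 x 75 mm with skewers rising to 160 mm; origin at the centre of its underside. Leave alone.
- mill: Wooden pepper mill, 52 mm in diameter, 140 mm tall; origin at the centre of its underside. Leave alone.
- bowl: Terracotta bowl, 110 mm in diameter, 45 mm tall; origin at the centre of its underside. Leave alone.
Mind the look-alikes: they are no part of the job. Leave any white look-alike of the tin1 alone. Several things have the shape of the pusher; the one meant has the colours described above.

How it is judged:
By the outcome, as a careful person would: the job done as asked, in the order asked, and still so for the second after the job is handed in, with the robot touching nothing.
It also fails if it takes over 72 s, if anything falls off the work surface, if the arm or the gripper's body presses on something with over 40 N, if the wrist force passes 120 N, or if a joint passes its speed limit or range.

ROBOT

A 6-joint arm with a two-finger parallel gripper is mounted at the origin on the work surface. World frame = base frame: x ahead of the robot, y to its left, z up, the work surface at z = 0. Lengths are in m, angles in rad, forces in N, time in s.
With the tool pointing down it reaches from about 0.275 to 0.825 m from the base axis. Payload 4.9 kg.
Tool frame: the origin (TCP) lies midway between the tips of the shut fingers; the grasp point (between the pads) lies r.tcp_to_grasp behind it (r.tcp_to_grasp is the distance from the TCP to the grasp point, in m); z points along the fingers, y is the line along which they close (so a half turn about z gives the same grasp; the last joint's range is limited). The gripper opens to 85 mm and grips with 20 to 120 N. Pads are 22 mm wide; open, the fingers measure 114 mm over their backs; the gripper's body (76 mm by 85 mm) begins 54 mm behind the grasp point. The pads swing forward as they close: fully open they stand 13 mm farther back than shut.
Start: joints at [1.19, 0.326, -0.193, 1.052, 0, 1.437], TCP at [0.134, 0.533, 0.199] pointing down, gripper open.
Joint ranges: [-2.65, 2.65], [-0.97, 1.79], [-1.3, 1.35], [-1.93, 2.1], [-1.47, 1.37], [-3.14, 3.14]. Speed limits (rad/s): [2.57, 2.57, 3.14, 3.14, 3.14, 3.14].

INTERFACE

Orientations are given as a rotation vector (axis times angle).
In Python, from bench import r, cams gives the robot as it stands.
- The arm moves only by the tool drive_tool, never from a script. Its argument "series" is one flat list of numbers, 7 for each row, row after row: the turn, a rotation vector about the tool's x, y, z in degrees, then the shift along the tool's x, y, z in mm, then the closure, from 0 (fully open) to 1 (shut). In form: [wx, wy, wz, x, y, z, grip, wx, wy, wz, x, y, z, grip, ...]. A call has 1 to 12 rows; each row shifts and turns the commanded pose from where the row before left it, along the tool's axes as they then stand; what a row does not reach is not made up. A row lasts 1/8 s, in which the tool goes at most 62.5 mm and 10.7 degrees, less where a joint would pass 70% of its speed; a pose out of reach is approached as far as the arm can. A call is refused whole if a number of a shift passes 62.5 or a number of a turn 10.7, either way. A call with a gripper value outside its range is refused whole. The fingers move at their own pace and stop on an object; the grip force is fixed at half the most. Time passes only in rows, so rows that do not move let the fingers close. It gives the time, the measured TCP pose, the force, the opening and the grip force at its end, in the units of the state.
- r.state(): the state, without advancing time (a new reading comes with each control period).
- cams.read_camera(name): name is "scene" or "top"; returns a dict with "img" (400x640x3 uint8, red, green, blue), "fx", "fy", "cx", "cy" (pixels), "origin" and "attitude" of the camera in the world. Camera axes: x right, y down, z forward; pixel columns grow to the right and rows downward; lengths in m; the calibration is good to about 2 mm. A picture is of the moment at which its call begins. There is no depth.
- r.finish_job(): hands the job in; it is judged then, once.
Trained networks look in the newest picture that a camera, given by its name, has taken for a name from the list of things; names that differ only in an ending like _2 or _b are one class to them, and where a whole thing is asked for, a point or a joint stands for the part that bears it (a point fixed in the world has none). Each returns a list of dicts, best first, with "p" (0 to 1); they miss things now and then, are a little off and sometimes report something else, mostly with a low value. They report only what shows in the picture. A call takes as long as a camera call. They do not tell look-alikes from the thing itself.
- cams.recognise(camera, name): "bbox" ([left, top, right, bottom] in pixels, round what is visible of it).
- cams.mark_of(camera, name): "centre" ([row, column] in pixels: a listed point, or the origin of a listed thing).
The state is a dict: "time": time; "joint_pos": joint angles; "qd": joint speeds; "joint_torque": joint torques, N m; "position": TCP position; "ee_rot": TCP orientation; "force": force on the tool from outside, world axes, zero at the start; "moment": the same for the moment, N m; "finger_gap": finger opening in m; "grasp_force": force on a finger pad.
Only numpy, scipy, OpenCV 4.12 (cv2) and the standard library are available. Lean on these libraries where they do the work, as an engineer would, in place of code of your own. Each camera call takes 0.05 s, during which the arm holds its last target. There are 200 camera calls.

## Working session

There is one attempt and no reset: what is moved stays moved. The work goes in short steps, Python scripts to look and compute and a tool call to move; the robot and the scene stay as the last step left them, time stands still between calls to the robot, and variables do not carry over. Pictures are saved under pics/ and viewed, at most 10 in all, crops included, and the job is handed in when it is done.

Besides the shell and the picture viewer there is one more tool, called after "Request:" in YAML: its name, and indented under it one key for each argument. drive_tool: Moves the arm, as the interface text tells. Its arguments: {"type":"object","properties":{"series":{"type":"array","items":{"type":"number"}}},"required":["series"]}

```bash
mkdir -p pics
cat > h.py <<'E'
import numpy as np, cv2
from scipy.spatial.transform import Rotation as R
from bench import r, cams
def rot(a):
    a=np.array(a,float)
    return a if a.shape==(3,3) else (R.from_rotvec(a).as_matrix() if a.size==3 else R.from_quat(a).as_matrix())
def ray(c,row,col):
    d=rot(c["attitude"])@np.array([(col-c["cx"])/c["fx"],(row-c["cy"])/c["fy"],1.])
    return np.array(c["origin"]),d
def atz(c,row,col,z):
    o,d=ray(c,row,col); return o+d*(z-o[2])/d[2]
def proj(c,p):
    q=rot(c["attitude"]).T@(np.array(p)-c["origin"]); return c["cx"]+c["fx"]*q[0]/q[2],c["cy"]+c["fy"]*q[1]/q[2]
def snap(n,f=None):
    c=cams.read_camera(n)
    if f: cv2.imwrite("pics/"+f,c["img"][:,:,::-1])
    return c
E
python3 - <<'E'
from h import *
np.set_printoptions(precision=4,suppress=True)
for n in("scene","top"):
    c=snap(n,n+"1.png"); print(n,c["origin"],c["attitude"],c["fx"],c["cx"],c["cy"])
    for t,z in dict(holder=0,rail_near=.013,pusher=.012,trivet=0,tin0=0,susan=0,canister=0,tongs=0,skewer_block=0,mill=0,bowl=0).items():
        for m in cams.mark_of(n,t):
            if m["p"]>.2: print(t,round(m["p"],2),np.round(m["centre"],1),atz(c,*m["centre"],z)[:2])
print(r.state(),r.tcp_to_grasp)
E
```

```text
scene [ 1.0793 -0.331   0.9106] [-2.1732 -1.2784  0.4356] 395.65750775576214 317.63319939669077 195.4095833042245
holder 0.95 [256.8 320.3] [ 0.6327 -0.0626]
rail_near 0.69 [244.1 310.7] [ 0.5935 -0.0698]
rail_near 0.63 [255.8 319.5] [ 0.6355 -0.0668]
pusher 0.85 [176.3 185.4] [ 0.2021 -0.2856]
pusher 0.23 [149.5 390.6] [0.4065 0.3244]
trivet 0.93 [240.3 192.5] [ 0.4223 -0.3386]
tin0 0.83 [266.2 242. ] [ 0.5592 -0.2524]
tin0 0.76 [222.9 304.7] [ 0.5179 -0.0477]
tin0 0.68 [243.2 273.8] [ 0.5362 -0.1513]
tin0 0.68 [241.1 291.1] [ 0.5527 -0.1077]
tin0 0.49 [222.  322.9] [ 0.5398 -0.0017]
susan 0.67 [158. 403.] [0.4479 0.3455]
susan 0.34 [243.2 274.7] [ 0.5373 -0.1492]
canister 0.77 [185.9 485.8] [0.6624 0.4945]
tongs 0.71 [328.  228.3] [ 0.693  -0.3418]
tongs 0.53 [299.6 375.3] [ 0.8009 -0.0038]
skewer_block 0.61 [338.7 154.5] [ 0.6347 -0.4972]
mill 0.61 [300.  374.7] [ 0.801  -0.0056]
bowl 0.83 [217.1 465.4] [0.7202 0.3603]
top [ 0.3881 -0.0194  1.1913] [-2.1774  2.1786 -0.0759] 413.5794660270917 329.9073099915553 203.94639962930077
holder 0.71 [149.5 344.9] [ 0.6401 -0.0538]
holder 0.
[... 508 characters left out ...]
ngs 0.93 [132.  440.4] [ 0.6914 -0.3329]
skewer_block 0.89 [148.9 497.5] [ 0.641  -0.4977]
skewer_block 0.38 [220.7 204.7] [0.4325 0.3515]
mill 0.57 [ 97.  325.9] [0.7971 0.0018]
bowl 0.57 [124.3 201.9] [0.716  0.3664]
{'time': 1.2, 'joint_pos': array([ 1.1898,  0.3262, -0.1926,  1.052 , -0.    ,  1.4366]), 'qd': array([ 0.0005, -0.0009,  0.0003,  0.0003, -0.0006,  0.002 ]), 'joint_torque': array([  0.0023, -44.3333,  26.2759,   0.0011,  -0.0001,   0.    ]), 'position': array([0.1344, 0.5333, 0.1989]), 'ee_rot': array([0.3867, 3.1177, 0.    ]), 'force': array([0.3916, 0.3661, 0.107 ]), 'moment': array([-0.0575, -0.0096, -0.036 ]), 'grasp_force': 0.0, 'finger_gap': 0.08543975509732084} 0.0187
```

View pics/top1.png

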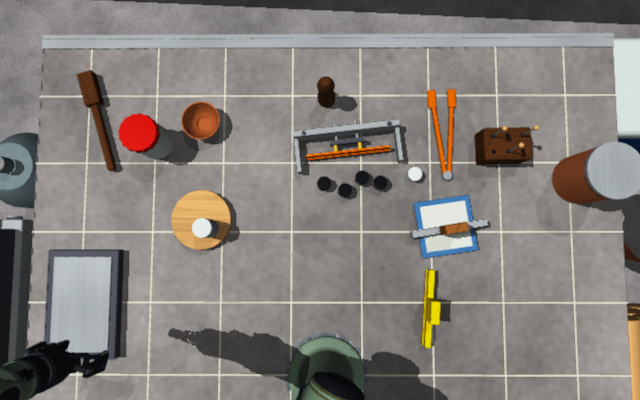

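View pics/scene1.png

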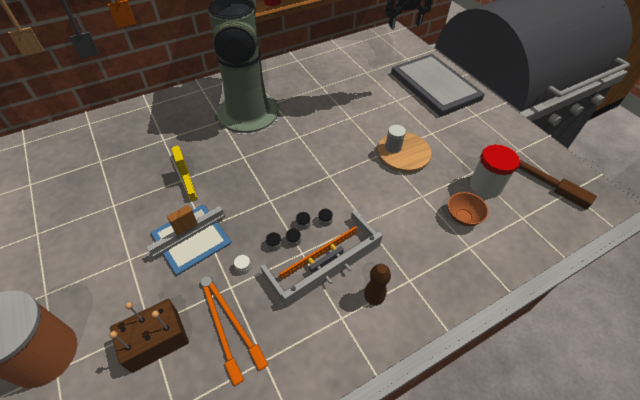

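The top view shows four black tins at about (323,184), (345,190), (362,178) and (381,183). The white decoy is at (414,174). The holder is yawed with its orange rail from (307,157) to (392,148). The steel and wood pusher lies across the trivet at (450,229), and the yellow bar is the decoy. Next I'll measure the yaws by colour.

Run:
```python
from h import *
np.set_printoptions(precision=4,suppress=True)
c=snap("top"); im=c["img"]; hsv=cv2.cvtColor(im,cv2.COLOR_RGB2HSV)
def line(mask,x0,y0,x1,y1,z,name):
    ys,xs=np.nonzero(mask[y0:y1,x0:x1]); P=np.array([atz(c,y+y0,x+x0,z)[:2] for y,x in zip(ys,xs)])
    m=P.mean(0); u=np.linalg.svd(P-m)[2][0]; u=u if u[1]>0 else -u
    t=(P-m)@u; rect=cv2.minAreaRect(P.astype(np.float32)*1000)
    print(name,len(P),m,'yaw of +y axis deg',np.degrees(np.arctan2(-u[0],u[1])),'len',np.ptp(t),rect)
H,S,V=hsv[...,0],hsv[...,1],hsv[...,2]
line((H<18)&(S>170)&(V>90),295,135,405,168,.018,'rail')
line((H>95)&(H<120)&(S>110),405,185,490,265,.012,'trivet blue')
line((H>5)&(H<20)&(S>90)&(V>50),440,215,470,240,.1,'grip')
M=(V<45).astype(np.uint8); M[:172]=0;M[200:]=0;M[:,:310]=0;M[:,395:]=0
n,l,st,ce=cv2.connectedComponentsWithStats(M)
for i in range(1,n):
    if st[i,4]>20: print('lid',st[i],ce[i],atz(c,ce[i][1],ce[i][0],.032)[:2])
crop=lambda a,b,d,e,k:cv2.resize(im[b:e,a:d],None,fx=k,fy=k,interpolation=cv2.INTER_CUBIC)[:,:,::-1]
cv2.imwrite("pics/crop1.png",crop(285,110,500,265,3.7))
```

```text
rail 406 [ 0.628  -0.0611] yaw of +y axis deg 6.430007432789928 len 0.2419819968239456 ((628.6656494140625, -61.965606689453125), (18.0805721282959, 241.97325134277344), 6.497952461242676)
trivet blue 850 [ 0.4154 -0.3361] yaw of +y axis deg -74.01604641225987 len 0.17514555476265906 ((416.6400451660156, -338.50811767578125), (158.2836151123047, 159.8551025390625), 8.50362491607666)
grip 256 [ 0.4086 -0.3372] yaw of +y axis deg 7.926998410394133 len 0.07439599281181697 ((408.3653869628906, -336.59661865234375), (24.07183074951172, 74.37651062011719), 9.41054630279541)
lid [356 172  14  13 147] [362.2381 177.6463] [ 0.5527 -0.1015]
lid [318 177  13  14 142] [324.0282 183.1901] [0.537  0.0064]
lid [374 176  14  15 154] [380.2468 182.5   ] [ 0.5388 -0.1522]
lid [339 184  13  15 148] [345.0676 190.25  ] [ 0.5169 -0.053 ]
```

View pics/crop1.png

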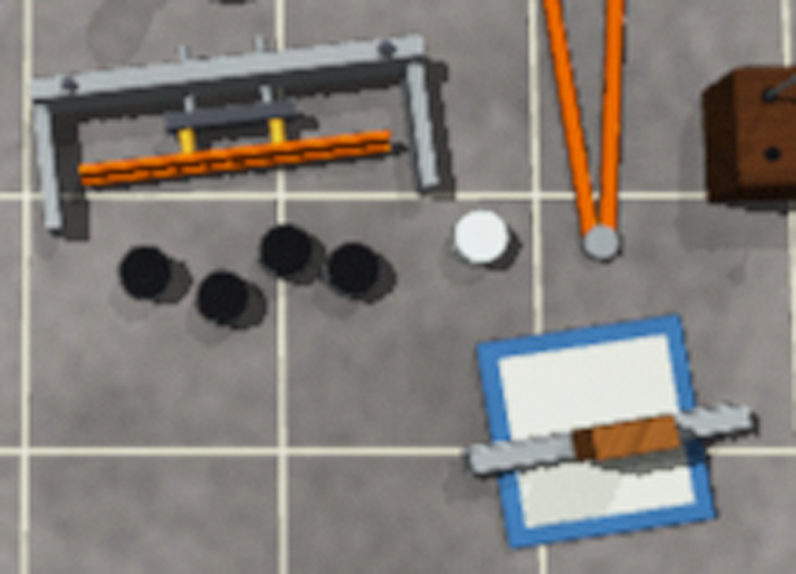

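The crop confirms the layout. In the holder frame (yaw about 6.4°) the tins span y from -83 to +75 mm, so a 210 mm bar covers them. I'll grasp with the fingers closing along the bar's x. First I turn the tool and travel above the pusher.

Request:
drive_tool:
  series: [0, 0, 9.6, 0, 0, -10, 0, 0, 0, 9.6, 0, 0, -10, 0, 0, 0, 9.6, 0, 0, -10, 0, 0, 0, 9.6, 0, 0, -10, 0, 0, 0, 9.6, 0, 0, -10, 0, 0, 0, 9.6, 0, 0, 0, 0, 0, 0, 9.6, 0, 0, 0, 0, 0, 0, 0, -40, 35, 0, 0, 0, 0, 0, -45, 35, 0, 0, 0, 0, 0, -45, 35, 0, 0, 0, 0, 0, -45, 35, 0, 0, 0, 0, 0, -45, 0, 0, 0]

```text
time: 2.75
position: [0.3083, 0.3357, 0.2489]
ee_rot: [2.049, 2.38, 0.002]
force: [0.6, -0.1, 1.0]
finger_gap: 0.0855
grasp_force: 0.0
```

Request:
drive_tool:
  series: [0, 0, 0, -50, 0, 0, 0, 0, 0, 0, -50, 0, 0, 0, 0, 0, 0, -50, 0, 0, 0, 0, 0, 0, -50, 0, 0, 0, 0, 0, 0, -50, 0, 0, 0, 0, 0, 0, -50, 0, 0, 0, 0, 0, 0, -50, 0, 0, 0, 0, 0, 0, -50, 0, 0, 0, 0, 0, 0, -50, 0, 0, 0, 0, 0, 0, -50, 0, 0, 0, 0, 0, 0, 0, 0, 0, 0]

```text
time: 4.12
position: [0.3816, -0.1603, 0.2488]
ee_rot: [2.053, 2.377, -0.0]
force: [0.0, 0.7, -0.3]
finger_gap: 0.0854
grasp_force: 0.0
```

```bash
cat >> h.py <<'E'
def tool(): 
    s=r.state(); T=rot(s["ee_rot"]); return np.array(s["position"]),T,np.degrees(np.arctan2(T[1,1],T[0,1])),s
def go(target):
    p,T,y,s=tool(); return T.T@(np.array(target)-p)*1000
E
python3 - <<'E'
from h import *
np.set_printoptions(precision=4,suppress=True)
p,T,y,s=tool(); print(p,T,y,s["time"],s["joint_pos"],go([.409,-.343,.056]))
c=snap("scene")
print(proj(c,[.409,-.343,.112]),[(m["p"],m["centre"],atz(c,*m["centre"],.012)) for m in cams.mark_of("scene","pusher")])
im=c["img"];k=im[190:290,120:260]
cv2.imwrite("pics/s2.png",cv2.resize(k,None,fx=5,fy=5,interpolation=cv2.INTER_CUBIC)[:,:,::-1])
E
```

```text
[ 0.3816 -0.1603  0.2488] [[-0.1456  0.9893  0.0005]
 [ 0.9893  0.1456 -0.0007]
 [-0.0008  0.0003 -1.    ]] 8.369813372280293 4.125 [-0.576   0.0371 -0.4214  1.1116 -0.0003  0.8487] [-184.6392    0.4161  192.9542]
(np.float64(178.38421775029116), np.float64(212.91258647572985)) [(0.95, [235.4, 188.8], array([ 0.4113, -0.3423,  0.012 ])), (0.83, [174.1, 183.6], array([ 0.1909, -0.2877,  0.012 ]))]
```

View pics/s2.png

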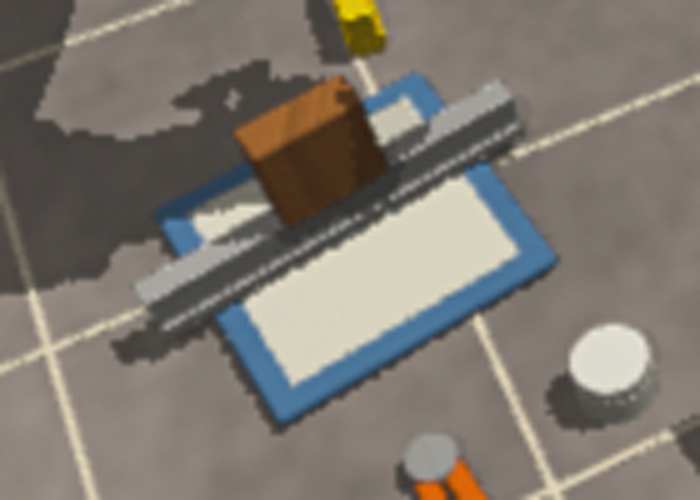

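In the scene crop the wooden grip's top centre is at about (298,120), or full-frame (179.6,214). My estimate projects to (178,213), so they agree. Descending now.

Request:
drive_tool:
  series: [0, 0, 0, -46, 0, 0, 0, 0, 0, 0, -46, 0, 0, 0, 0, 0, 0, -46, 2, 0, 0, 0, 0, 0, -45, 0, 0, 0, 0, 0, 0, 0, 0, 30, 0, 0, 0, 0, 0, 0, 40, 0, 0, 0, 0, 0, 0, 40, 0, 0, 0, 0, 0, 0, 40, 0, 0, 0, 0, 0, 0, 25, 0, 0, 0, 0, 0, 0, 18, 0, 0, 0, 0, 0, 0, 0, 0]

```text
time: 5.6
position: [0.4103, -0.3353, 0.0549]
ee_rot: [-2.042, -2.383, -0.001]
force: [-0.2, 1.2, 0.0]
finger_gap: 0.0853
grasp_force: 0.0
```

Request:
drive_tool:
  series: [0, 0, 0, 0, 0, 0, 0.3, 0, 0, 0, 0, 0, 0, 0.45, 0, 0, 0, 0, 0, 0, 0.55, 0, 0, 0, 0, 0, 0, 0.6, 0, 0, 0, 0, 0, 0, 0.65, 0, 0, 0, 0, 0, 0, 0.7, 0, 0, 0, 0, 0, 0, 0.8, 0, 0, 0, 0, 0, 0, 1, 0, 0, 0, 0, 0, 0, 1]

```text
time: 6.72
position: [0.4103, -0.3382, 0.0561]
ee_rot: [-2.048, -2.382, 0.001]
force: [-2.2, 0.1, 5.3]
finger_gap: 0.0229
grasp_force: 59.8
```

Run:
```python
from h import *
np.set_printoptions(precision=4,suppress=True)
p,T,y,s=tool(); print(p,y,s)
```

```text
[ 0.4103 -0.3382  0.0561] 8.645873004024692 {'time': 6.725, 'joint_pos': array([-0.8276,  0.4345, -0.4344,  0.702 , -0.0008,  0.5923]), 'qd': array([-0.0009,  0.0009,  0.0003, -0.0014, -0.0011,  0.0005]), 'joint_torque': array([  1.1049, -42.9494,  21.2505,  -0.9396,   0.8233,  -0.0198]), 'position': array([ 0.4103, -0.3382,  0.0561]), 'ee_rot': array([-2.0475, -2.3824,  0.0013]), 'force': array([-2.2379,  0.0988,  5.2776]), 'moment': array([0.0252, 0.9108, 0.0124]), 'grasp_force': 59.84967291355133, 'finger_gap': 0.022910960593534598}
```

Request:
drive_tool:
  series: [0, 0, 0, 0, 0, -4, 1, 0, 0, 0, 0, 0, -10, 1, 0, 0, 0, 0, 0, -22, 1, 0, 0, 0, 0, 0, -22, 1, 0, 0, 0, 30, 0, -2, 1, 0, 0, 0, 40, 0, 0, 1, 0, 0, 0, 40, 0, 0, 1, 0, 0, 0, 40, 0, 0, 1, 0, 0, 0, 40, 10, 0, 1, 0, 0, 0, 40, 5, 0, 1, 0, 0, 0, 20, 0, 0, 1, 0, 0, 0, 0, 0, 0, 1]

```text
time: 8.22
position: [0.3875, -0.0872, 0.1162]
ee_rot: [-2.044, -2.385, -0.001]
force: [0.9, -0.1, -3.6]
finger_gap: 0.0226
grasp_force: 59.1
```

Run:
```python
from h import *
np.set_printoptions(precision=4,suppress=True)
p,T,y,s=tool(); print(p,y,s["force"],s["moment"],s["grasp_force"],s["finger_gap"])
a=snap("scene");b=snap("top")
k=lambda im,x,y,w,h,f:cv2.resize(im[y:y+h,x:x+w],(int(w*f),int(h*f)),interpolation=cv2.INTER_CUBIC)
A=k(a["img"],170,130,200,170,3.9);B=k(b["img"],280,110,160,136,2.5*1.56)
cv2.imwrite("pics/a3.png",A[:590,:,::-1]);cv2.imwrite("pics/b3.png",B[:,:,::-1])
```

```text
[ 0.3875 -0.0872  0.1162] 8.822590967143173 [ 0.8676 -0.0634 -3.6416] [0.0123 0.0182 0.0494] 59.09238159656525 0.022569832933856913
```

View pics/a3.png

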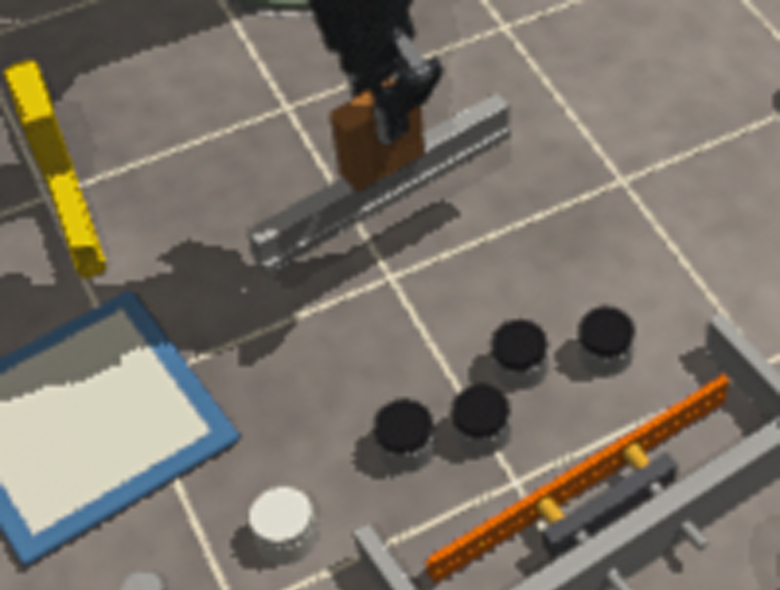

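The scene crop shows the bar held level and upright, with its ends at about (260,240) and (500,105). The four tins and the rail are clear. Now I'll work out the bar's offset in the hand and the moves to the start of the sweep.

Run:
```python
from h import *
np.set_printoptions(precision=4,suppress=True)
c=snap("scene"); p,T,y,s=tool()
e=[atz(c,130+v/3.9,170+u/3.9,.108) for u,v in((257,238),(499,103))]
m=(e[0]+e[1])/2; print('bar',e,m, np.linalg.norm(e[1]-e[0]),'bar centre in tool',T.T@(m-p))
# holder: two-view lsq of mark
t=snap("top")
for n,zz in(("holder",0),("rail_near",.013)):
    L=[]
    for q,cam in((c,"scene"),(t,"top")):
        k=cams.mark_of(cam,n)
        if k: L.append(atz(q,*k[0]["centre"],zz)[:2]); print(n,cam,k[0]["p"],L[-1])
O=np.array([.637,-.060]);a=np.radians(6.4);ex=np.array([np.cos(a),np.sin(a)]);ey=np.array([-np.sin(a),np.cos(a)])
# cheek ends (front, top z=.04) in top crop1 px: left (53,225), right (428,185) -> full
for u,v in((53,225),(430,183),(36,85),(422,45)): 
    q=atz(t,110+v/3.7,285+u/3.7,.04 if v>100 else .055)[:2]; print('corner',q,(q-O)@ex,(q-O)@ey)
# tins in scene: lid centres from crop
for u,v in((606,331),(519,345),(480,411),(404,426)):
    q=atz(c,130+v/3.9,170+u/3.9,.032)[:2]; print('tin',q,(q-O)@ex,(q-O)@ey)
```

```text
bar [array([ 0.4088, -0.1911,  0.108 ]), array([0.3752, 0.0089, 0.108 ])] [ 0.392  -0.0911  0.108 ] 0.20275697344200225 bar centre in tool [-0.0023  0.0031  0.0082]
holder scene 0.85 [ 0.6326 -0.0659]
holder top 0.89 [ 0.6445 -0.0619]
rail_near scene 0.67 [ 0.5985 -0.069 ]
rail_near top 0.75 [ 0.5985 -0.0757]
corner [0.5711 0.0757] -0.05032750045573159 0.14216798311451576
corner [ 0.6029 -0.2108] -0.05066892161704497 -0.146092233529146
corner [0.6755 0.0879] 0.0547572297944311 0.1426579947126286
corner [ 0.7056 -0.2037] 0.052135101787245605 -0.1504796448046445
tin [0.5415 0.0044] -0.08772241891894202 0.07463906814563584
tin [ 0.5227 -0.0546] -0.11302014514380314 0.018088006448842096
tin [ 0.558  -0.1031] -0.08330827463090232 -0.03401856466685894
tin [ 0.544  -0.1529] -0.10273755563181919 -0.08199637276855591
```

Request:
drive_tool:
  series: [0, 0, 2.4, 0, 0, 0, 1, 0, 0, 0, -3, 30, 10, 1, 0, 0, 0, 0, 30, 15, 1, 0, 0, 0, 0, 22, 15, 1, 0, 0, 0, 0, 0, 14, 1, 0, 0, 0, 0, 0, 8, 1, 0, 0, 0, 0, 0, 4, 1, 0, 0, 0, 0, 0, 0, 1, 0, 0, 0, 0, 0, 0, 1]

```text
time: 9.75
position: [0.4699, -0.0828, 0.0504]
ee_rot: [2.096, 2.339, 0.001]
force: [-0.8, -0.4, -3.6]
finger_gap: 0.0229
grasp_force: 59.6
```

Run:
```python
from h import *
np.set_printoptions(precision=4,suppress=True)
p,T,y,s=tool(); print(p,y,s["force"],s["moment"],s["grasp_force"],'tilt',T[2])
a=np.radians(6.4);ex=np.array([np.cos(a),np.sin(a)]);ey=np.array([-np.sin(a),np.cos(a)])
d=p[:2]-[.637,-.06];print(d@ex,d@ey)
```

```text
[ 0.4699 -0.0828  0.0504] 6.248067279861506 [-0.7753 -0.3956 -3.6457] [ 0.005  -0.0118 -0.0377] 59.574469327926636 tilt [-0.0004  0.0008 -1.    ]
-0.16858119843557953 -0.004030807957096317
```

Request:
drive_tool:
  series: [0, 0, 0, 0, 0, 1.5, 1, 0, 0, 0, 0, 0, 1.5, 1, 0, 0, 0, 0, 3, 0, 1, 0, 0, 0, 0, 6, 0, 1, 0, 0, 0, 0, 6, 0, 1, 0, 0, 0, 0, 5, 0, 1, 0, 0, 0, 0, 5, 0, 1, 0, 0, 0, 0, 5, 0, 1, 0, 0, 0, 0, 5, 0, 1, 0, 0, 0, 0, 5, 0, 1, 0, 0, 0, 0, 5, 0, 1, 0, 0, 0, 0, 5, 0, 1]

```text
time: 11.25
position: [0.5195, -0.0771, 0.0468]
ee_rot: [-2.097, -2.339, 0.001]
force: [-1.7, 0.4, -3.3]
finger_gap: 0.0232
grasp_force: 59.8
```

Request:
drive_tool:
  series: [0, 0, 0, 0, 5, 0, 1, 0, 0, 0, 0, 5, 0, 1, 0, 0, 0, 0, 5, 0, 1, 0, 0, 0, 0, 5, 0, 1, 0, 0, 0, 0, 5, 0, 1, 0, 0, 0, 0, 0, 0, 1]

```text
time: 12.0
position: [0.5453, -0.0744, 0.047]
ee_rot: [2.096, 2.339, 0.001]
force: [0.6, -0.6, -3.9]
finger_gap: 0.0229
grasp_force: 59.7
```

Run:
```python
from h import *
np.set_printoptions(precision=4,suppress=True)
p,T,y,s=tool(); print(p,y,s["force"],s["moment"],s["grasp_force"],'tilt',T[2])
a=np.radians(6.4);ex=np.array([np.cos(a),np.sin(a)]);ey=np.array([-np.sin(a),np.cos(a)])
d=p[:2]-[.637,-.06];print(d@ex,d@ey)
k=lambda im,x,y,w,h,f:cv2.resize(im[y:y+h,x:x+w],(int(w*f),int(h*f)),interpolation=cv2.INTER_CUBIC)
A=k(snap("scene")["img"],225,180,170,125,3.5);B=k(snap("top")["img"],285,115,130,80,4.5)
W=595
B=cv2.resize(B,(W,int(B.shape[0]*W/B.shape[1])))
A=cv2.resize(A,(400,294));B=cv2.resize(B,(400,246))
cv2.imwrite("pics/c4.png",np.vstack([A,B])[:,:,::-1])
```

```text
[ 0.5453 -0.0744  0.047 ] 6.27464457343316 [ 0.6089 -0.5928 -3.8581] [ 0.0121  0.0523 -0.0226] 59.689539670944214 tilt [-0.0001  0.0014 -1.    ]
-0.09273603278169788 -0.004110665304334947
```

View pics/c4.png

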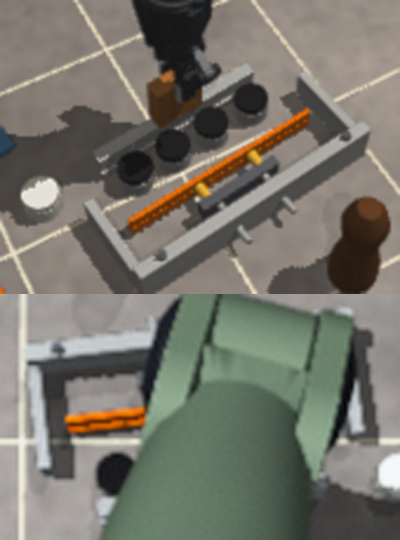

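The scene crop shows all four tins lined up in front of the bar, clear of the cheeks, with the rail a little ahead. I'm continuing slowly.

Request:
drive_tool:
  series: [0, 0, 0, 0, 3, 0, 1, 0, 0, 0, 0, 3, 0, 1, 0, 0, 0, 0, 3, 0, 1, 0, 0, 0, 0, 2, 0, 1, 0, 0, 0, 0, 1, 0, 1, 0, 0, 0, 0, 1, 0, 1, 0, 0, 0, 0, 0, 0, 1]

```text
time: 12.98
position: [0.5573, -0.073, 0.0469]
ee_rot: [2.097, 2.339, 0.0]
force: [-1.0, 0.2, -4.1]
finger_gap: 0.0231
grasp_force: 59.7
```

Request:
drive_tool:
  series: [0, 0, 0, 0, 1, 0, 1, 0, 0, 0, 0, 1, 0, 1, 0, 0, 0, 0, 0, 0, 1]

```text
time: 13.35
position: [0.5595, -0.0728, 0.0469]
ee_rot: [2.097, 2.339, 0.0]
force: [-1.8, 0.1, -3.3]
finger_gap: 0.0228
grasp_force: 59.7
```

Request:
drive_tool:
  series: [0, 0, 0, 0, 1, 0, 1, 0, 0, 0, 0, 1, 0, 1, 0, 0, 0, 0, 0, 0, 1]

```text
time: 13.72
position: [0.5614, -0.0726, 0.0469]
ee_rot: [2.097, 2.339, 0.0]
force: [-2.0, -0.1, -2.8]
finger_gap: 0.023
grasp_force: 59.8
```

Request:
drive_tool:
  series: [0, 0, 0, 0, 1, 0, 1, 0, 0, 0, 0, 1, 0, 1, 0, 0, 0, 0, 0, 0, 1]

```text
time: 14.1
position: [0.5634, -0.0724, 0.0469]
ee_rot: [2.097, 2.339, 0.0]
force: [-0.9, -0.5, -3.4]
finger_gap: 0.0232
grasp_force: 59.8
```

Request:
drive_tool:
  series: [0, 0, 0, 0, 1, 0, 1, 0, 0, 0, 0, 0, 0, 1]

```text
time: 14.35
position: [0.5643, -0.0722, 0.0469]
ee_rot: [2.097, 2.339, 0.0]
force: [-2.1, -0.6, -3.4]
finger_gap: 0.0229
grasp_force: 59.8
```

Request:
drive_tool:
  series: [0, 0, 0, 0, 1, 0, 1, 0, 0, 0, 0, 0, 0, 1]

```text
time: 14.6
position: [0.5653, -0.0721, 0.0469]
ee_rot: [2.097, 2.339, 0.0]
force: [-0.8, -0.8, -4.0]
finger_gap: 0.0231
grasp_force: 59.8
```

Run:
```python
from h import *
np.set_printoptions(precision=4,suppress=True)
p,T,y,s=tool(); print(p,y,s["force"],s["moment"],s["joint_torque"])
A=snap("scene")["img"][180:305,245:395]
cv2.imwrite("pics/c5.png",cv2.resize(A,None,fx=4.5,fy=4.5,interpolation=cv2.INTER_CUBIC)[:,:,::-1])
```

```text
[ 0.5653 -0.0721  0.0469] 6.2633328635671335 [-0.784  -0.8102 -3.9553] [-0.0455  0.3416 -0.0467] [  0.2076 -51.514   23.9682  -0.6313   0.1804  -0.0074]
```

View pics/c5.png

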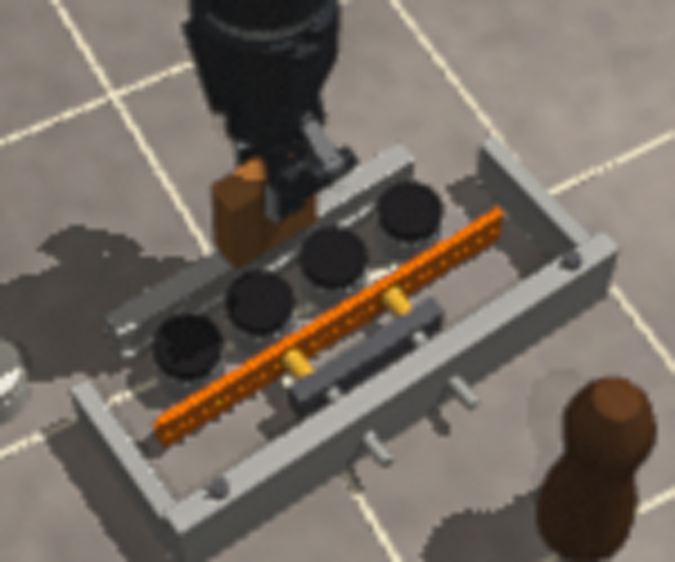

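The row now nearly touches the rail, a few mm short. I'll advance in small steps and watch the force.

Request:
drive_tool:
  series: [0, 0, 0, 0, 1, 0, 1, 0, 0, 0, 0, 1, 0, 1, 0, 0, 0, 0, 0, 0, 1]

```text
time: 15.02
position: [0.5674, -0.0719, 0.0469]
ee_rot: [2.097, 2.339, 0.001]
force: [0.1, -0.3, -3.6]
finger_gap: 0.0227
grasp_force: 59.8
```

Request:
drive_tool:
  series: [0, 0, 0, 0, 1, 0, 1, 0, 0, 0, 0, 0, 0, 1]

```text
time: 15.28
position: [0.5682, -0.0718, 0.0469]
ee_rot: [2.097, 2.339, 0.0]
force: [-2.3, 0.1, -3.9]
finger_gap: 0.0228
grasp_force: 59.8
```

Request:
drive_tool:
  series: [0, 0, 0, 0, 0.7, 0, 1, 0, 0, 0, 0, 0, 0, 1]

```text
time: 15.52
position: [0.5689, -0.0717, 0.0469]
ee_rot: [2.097, 2.339, 0.0]
force: [-2.0, -0.0, -3.0]
finger_gap: 0.0226
grasp_force: 59.8
```

Request:
drive_tool:
  series: [0, 0, 0, 0, 0.8, 0, 1, 0, 0, 0, 0, 0, 0, 1]

```text
time: 15.78
position: [0.5698, -0.0716, 0.0469]
ee_rot: [2.097, 2.339, 0.0]
force: [-1.3, -0.1, -3.8]
finger_gap: 0.0228
grasp_force: 59.8
```

Request:
drive_tool:
  series: [0, 0, 0, 0, 0.8, 0, 1, 0, 0, 0, 0, 0, 0, 1]

```text
time: 16.02
position: [0.5706, -0.0715, 0.0469]
ee_rot: [2.097, 2.339, 0.0]
force: [-2.3, 0.1, -3.2]
finger_gap: 0.0228
grasp_force: 59.8
```

Run:
```python
from h import *
np.set_printoptions(precision=3,suppress=True)
F=[]
for i in range(4):
    snap("scene"); s=r.state(); F.append(np.r_[s["force"],s["moment"]])
print(np.mean(F,0),np.std(F,0),s["time"],s["position"])
```

```text
[-1.889  0.306 -3.9   -0.023  0.407 -0.003] [0.336 0.231 0.174 0.015 0.016 0.026] 16.225 [ 0.57  -0.072  0.047]
```

Request:
drive_tool:
  series: [0, 0, 0, 0, 0.8, 0, 1, 0, 0, 0, 0, 0, 0, 1]

```text
time: 16.48
position: [0.5709, -0.0715, 0.0468]
ee_rot: [-2.097, -2.339, 0.001]
force: [-3.6, -0.8, -2.4]
finger_gap: 0.0228
grasp_force: 59.9
```

Request:
drive_tool:
  series: [0, 0, 0, 0, 0.8, 0, 1, 0, 0, 0, 0, 0, 0, 1]

```text
time: 16.73
position: [0.5712, -0.0714, 0.0467]
ee_rot: [-2.096, -2.339, 0.002]
force: [-3.9, -0.3, -1.9]
finger_gap: 0.0228
grasp_force: 60.1
```

Request:
drive_tool:
  series: [0, 0, 0, 0, 0.8, 0, 1, 0, 0, 0, 0, 0, 0, 1]

```text
time: 16.98
position: [0.5716, -0.0713, 0.0465]
ee_rot: [-2.096, -2.338, 0.003]
force: [-5.1, -1.6, -1.5]
finger_gap: 0.0229
grasp_force: 60.5
```

Request:
drive_tool:
  series: [0, 0, 0, 0, 1, 0, 1, 0, 0, 0, 0, 1, 0, 1, 0, 0, 0, 0, 0, 0, 1]

```text
time: 17.35
position: [0.5722, -0.0711, 0.0462]
ee_rot: [-2.095, -2.337, 0.006]
force: [-7.1, -0.7, -0.7]
finger_gap: 0.0232
grasp_force: 61.0
```

```bash
cat > f.py <<'E'
from h import *
np.set_printoptions(precision=4,suppress=True)
F=[]
for i in range(3):
    c=snap("scene"); s=r.state(); F.append(np.r_[s["force"],s["moment"]])
p,T,y,s=tool()
print(np.mean(F,0),'push',-np.mean(F,0)[:2]@[.9938,.1115],s["time"],p,y,'T2',T[2])
E
python3 f.py
python3 - <<'E'
import sys; sys.path.insert(0,'.')
from h import *
A=snap("scene")["img"][190:305,245:395]
cv2.imwrite("pics/c6.png",cv2.resize(A,None,fx=5,fy=5,interpolation=cv2.INTER_CUBIC)[:,:,::-1])
E
```

```text
[-8.0439 -0.4639 -1.2715 -0.26    2.113  -0.0042] push 8.045710893737882 17.5 [ 0.5722 -0.0711  0.0461] 6.246254013547165 T2 [ 0.0001 -0.0049 -1.    ]
```

View pics/c6.png

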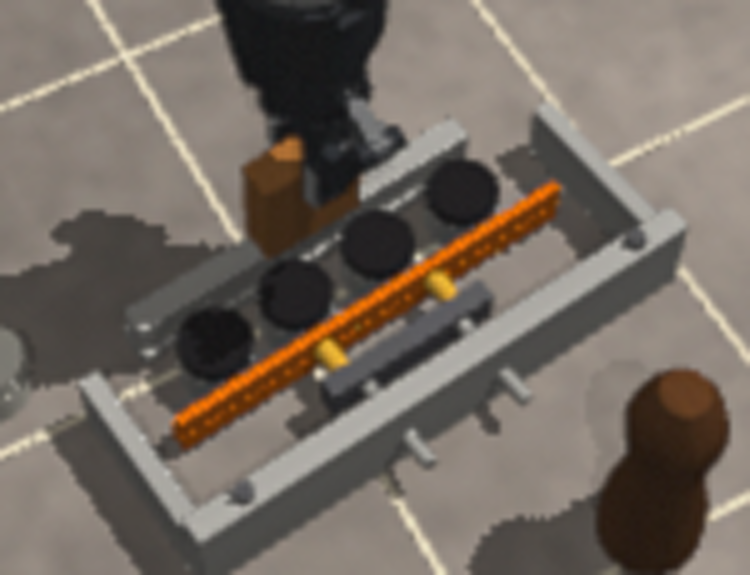

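The row is against the rail with about 8 N of push. I'll bring it to about 10.5 N and hold for over a second.

Request:
drive_tool:
  series: [0, 0, 0, 0, 1, 0, 1, 0, 0, 0, 0, 0.7, 0, 1, 0, 0, 0, 0, 0, 0, 1, 0, 0, 0, 0, 0, 0, 1]

```text
time: 18.05
position: [0.5726, -0.071, 0.0458]
ee_rot: [-2.094, -2.335, 0.008]
force: [-9.5, -0.5, -1.2]
finger_gap: 0.0227
grasp_force: 61.3
```

```bash
python3 f.py
```

```text
[-9.7282 -1.8912 -0.6906 -0.4087  2.6579 -0.0238] push 9.878735896030502 18.2 [ 0.5726 -0.071   0.0458] 6.238348303776821 T2 [ 0.0002 -0.0071 -1.    ]
```

Request:
drive_tool:
  series: [0, 0, 0, 0, 0.5, 0, 1, 0, 0, 0, 0, 0, 0, 1, 0, 0, 0, 0, 0, 0, 1, 0, 0, 0, 0, 0, 0, 1, 0, 0, 0, 0, 0, 0, 1, 0, 0, 0, 0, 0, 0, 1, 0, 0, 0, 0, 0, 0, 1, 0, 0, 0, 0, 0, 0, 1, 0, 0, 0, 0, 0, 0, 1, 0, 0, 0, 0, 0, 0, 1, 0, 0, 0, 0, 0, 0, 1]

```text
time: 19.58
position: [0.5728, -0.071, 0.0457]
ee_rot: [-2.094, -2.335, 0.009]
force: [-10.1, -1.5, -0.7]
finger_gap: 0.0229
grasp_force: 61.4
```

```bash
python3 f.py
```

```text
[-9.974  -1.6488 -0.4086 -0.4121  2.8633  0.0119] push 10.09601886687955 19.725 [ 0.5728 -0.0709  0.0457] 6.236492463459872 T2 [ 0.0002 -0.0079 -1.    ]
```

Held for about 1.6 s at roughly 10 N. Easing off slowly, then backing away.

Request:
drive_tool:
  series: [0, 0, 0, 0, -0.7, 0, 1, 0, 0, 0, 0, -0.7, 0, 1, 0, 0, 0, 0, -0.7, 0, 1, 0, 0, 0, 0, -0.7, 0, 1, 0, 0, 0, 0, -0.7, 0, 1, 0, 0, 0, 0, -0.7, 0, 1, 0, 0, 0, 0, -0.7, 0, 1, 0, 0, 0, 0, -0.7, 0, 1, 0, 0, 0, 0, -0.7, 0, 1, 0, 0, 0, 0, -0.7, 0, 1, 0, 0, 0, 0, -1, 0, 1, 0, 0, 0, 0, -1, 0, 1]

```text
time: 21.22
position: [0.5696, -0.072, 0.0476]
ee_rot: [2.095, 2.338, 0.003]
force: [0.1, -0.3, -3.7]
finger_gap: 0.0227
grasp_force: 59.8
```

Request:
drive_tool:
  series: [0, 0, 0, 0, -2, 0, 1, 0, 0, 0, 0, -4, 0, 1, 0, 0, 0, 0, -8, 0, 1, 0, 0, 0, 0, -12, 0, 1, 0, 0, 0, 0, -15, -2, 1, 0, 0, 0, 0, -15, -8, 1, 0, 0, 0, 0, -20, -20, 1, 0, 0, 0, 0, -30, -20, 1, 0, 0, 0, 0, -30, -20, 1, 0, 0, 0, 0, 0, 0, 1, 0, 0, 0, 0, 0, 0, 1]

```text
time: 22.6
position: [0.4334, -0.0869, 0.1174]
ee_rot: [2.096, 2.338, 0.001]
force: [1.1, -0.5, -4.0]
finger_gap: 0.0231
grasp_force: 59.8
```

```bash
python3 f.py
python3 - <<'E'
import sys; sys.path.insert(0,'.')
from h import *
A=snap("scene")["img"][140:305,190:390]
cv2.imwrite("pics/c7.png",cv2.resize(A,None,fx=3.6,fy=3.6,interpolation=cv2.INTER_CUBIC)[:,:,::-1])
print(go([.418,-.340,.116]))
E
```

```text
[ 0.141   0.4373 -3.6359  0.0016 -0.0355  0.0257] push -0.18886255264374294 22.75 [ 0.4332 -0.0866  0.1165] 6.275387032090132 T2 [ 0.0002 -0.0002 -1.    ]
[-250.27656573  -42.71166544    0.37627659]
```

View pics/c7.png

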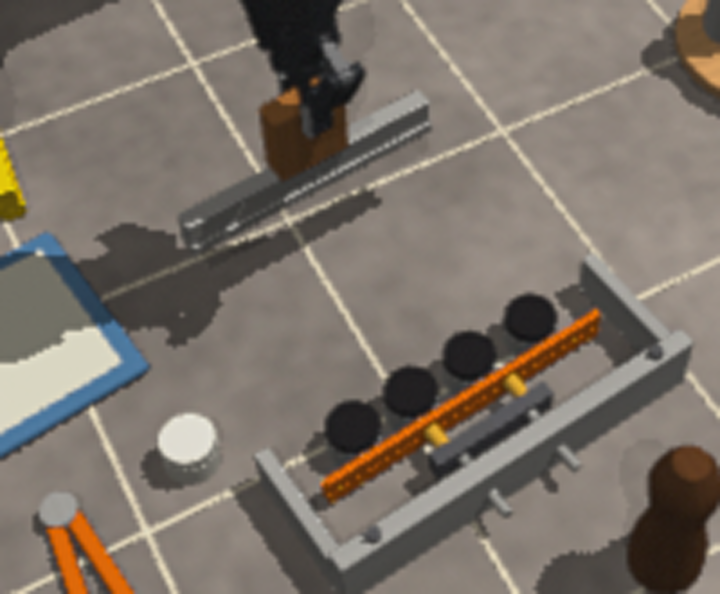

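All four tins stand in a row at the rail and the bar hangs level. The trivet is now uncovered, so I'll measure its centre and the bar's offset in the hand.

Run:
```python
from h import *
np.set_printoptions(precision=4,suppress=True)
p,T,y,s=tool()
C=[]
for n,box in(("scene",(140,190,245,285)),("top",(400,180,500,270))):
    c=snap(n); hsv=cv2.cvtColor(c["img"],cv2.COLOR_RGB2HSV); x0,y0,x1,y1=box
    m=(hsv[...,0]>95)&(hsv[...,0]<120)&(hsv[...,1]>110)
    ys,xs=np.nonzero(m[y0:y1,x0:x1]); P=np.array([atz(c,a+y0,b+x0,.012)[:2] for a,b in zip(ys,xs)])
    R_=cv2.minAreaRect(P.astype(np.float32)*1000); print(n,len(P),R_); C.append(R_[0])
    if n=="scene":
        e=[atz(c,140+v/3.6,190+u/3.6,.1084) for u,v in((182,218),(428,98))]
        print('ends',e,'off in tool',T.T@((e[0]+e[1])/2-p))
```

```text
scene 787 ((418.3538818359375, -339.7104797363281), (158.06454467773438, 158.5216827392578), 8.11727523803711)
ends [array([ 0.4443, -0.1925,  0.1084]), array([0.4266, 0.016 , 0.1084])] off in tool [-0.0019  0.0022  0.008 ]
top 905 ((416.4154968261719, -338.3216857910156), (158.67262268066406, 160.3359832763672), 8.503625869750977)
```

Request:
drive_tool:
  series: [0, 0, -2, 0, 0, 0, 1, 0, 0, 0, -40, -12, 0, 1, 0, 0, 0, -45, -12, 0, 1, 0, 0, 0, -45, -12, 0, 1, 0, 0, 0, -45, -12, 0, 1, 0, 0, 0, -45, -4, 0, 1, 0, 0, 0, -25, 0, 0, 1, 0, 0, 0, 0, 0, 20, 1, 0, 0, 0, 0, 0, 20, 1, 0, 0, 0, 0, 0, 12, 1, 0, 0, 0, 0, 0, 0, 1, 0, 0, 0, 0, 0, 0, 1]

```text
time: 24.4
position: [0.417, -0.3369, 0.0655]
ee_rot: [2.055, 2.375, -0.0]
force: [0.1, -0.5, -2.9]
finger_gap: 0.0229
grasp_force: 59.4
```

```bash
python3 f.py; python3 -c "
from h import *
print(go([.417,-.337,.0561]))"
```

```text
[ 0.299   0.3446 -3.9746 -0.0071 -0.0174  0.0119] push -0.3355271030307588 24.55 [ 0.4171 -0.337   0.0657] 8.274846331452446 T2 [-0.0013  0.0009 -1.    ]
[ 0.08258575 -0.14842762  9.60751308]
```

Request:
drive_tool:
  series: [0, 0, 0, 0, 0, 3, 1, 0, 0, 0, 0, 0, 2, 1, 0, 0, 0, 0, 0, 1, 1, 0, 0, 0, 0, 0, 1, 1, 0, 0, 0, 0, 0, 0, 1, 0, 0, 0, 0, 0, 0, 1]

```text
time: 25.3
position: [0.4166, -0.3366, 0.0579]
ee_rot: [2.056, 2.376, -0.0]
force: [-0.6, -0.4, -3.9]
finger_gap: 0.0228
grasp_force: 59.5
```

Request:
drive_tool:
  series: [0, 0, 0, 0, 0, 0.5, 1, 0, 0, 0, 0, 0, 0.5, 1, 0, 0, 0, 0, 0, 0, 1]

```text
time: 25.68
position: [0.4166, -0.3365, 0.0569]
ee_rot: [-2.056, -2.376, -0.0]
force: [-0.2, 0.1, -3.8]
finger_gap: 0.0229
grasp_force: 59.5
```

Request:
drive_tool:
  series: [0, 0, 0, 0, 0, 0.5, 1, 0, 0, 0, 0, 0, 0.5, 1, 0, 0, 0, 0, 0, 0, 1]

```text
time: 26.05
position: [0.4166, -0.3363, 0.0563]
ee_rot: [-2.056, -2.376, -0.0]
force: [-1.3, 2.4, 3.5]
finger_gap: 0.023
grasp_force: 60.5
```

Request:
drive_tool:
  series: [0, 0, 0, 0, 0, -0.3, 1, 0, 0, 0, 0, 0, 0, 0.68, 0, 0, 0, 0, 0, 0, 0.6, 0, 0, 0, 0, 0, 0, 0.5, 0, 0, 0, 0, 0, 0, 0.3, 0, 0, 0, 0, 0, 0, 0.1, 0, 0, 0, 0, 0, 0, 0, 0, 0, 0, 0, 0, 0, 0, 0, 0, 0, 0, 0, 0, 0]

```text
time: 27.18
position: [0.4166, -0.3366, 0.0562]
ee_rot: [2.056, 2.376, -0.0]
force: [0.1, -0.3, -0.1]
finger_gap: 0.0855
grasp_force: 0.0
```

Request:
drive_tool:
  series: [0, 0, 0, 0, 0, -5, 0, 0, 0, 0, 0, 0, -15, 0, 0, 0, 0, 0, 0, -25, 0, 0, 0, 0, 0, 0, -40, 0, 0, 0, 0, 0, 0, -50, 0, 0, 0, 0, 0, 0, -40, 0, 0, 0, 0, 0, 0, 0, 0, 0, 0, 0, 0, 0, 0, 0]

```text
time: 28.18
position: [0.4164, -0.3364, 0.2313]
ee_rot: [2.055, 2.376, -0.0]
force: [-0.2, 0.0, -0.3]
finger_gap: 0.0852
grasp_force: 0.0
```

```bash
python3 f.py
python3 - <<'E'
import sys; sys.path.insert(0,'.')
from h import *
A=snap("scene")["img"][160:320,130:400]
cv2.imwrite("pics/c8.png",cv2.resize(A,(797,472),interpolation=cv2.INTER_CUBIC)[:,:,::-1])
E
```

```text
[-0.083  -0.2299 -0.7047 -0.0137 -0.0165 -0.0039] push 0.10813287290355575 28.325 [ 0.4159 -0.3359  0.2299] 8.254493814798549 T2 [ 0.0021 -0.0015 -1.    ]
```

View pics/c8.png

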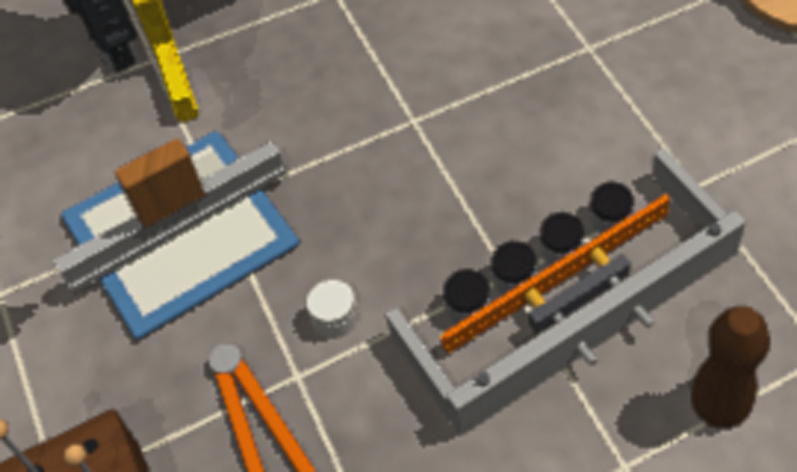

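The bar stands upright across the middle of the trivet at about (165,210). The four tins stand at the rail, and the decoys are undisturbed.

```bash
python3 -c "
from bench import r
print(r.finish_job())"
```

```text
the job is handed in; nothing more can be done
None
```

I swept the four black-lidded tins into the holder as one row and pressed them against the orange rail at about 10 N for about 1.6 s. The bar then went back upright on the middle of the trivet, nothing else looked disturbed, and I handed the job in at about 28 s (no verdict was returned).

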